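# Pin the hold-in bar of a shell-welding fixture

### The arm

A 6-joint arm with a two-finger parallel gripper is mounted at the origin on the work surface. World frame = base frame: x ahead of the robot, y to its left, z up, the work surface at z = 0. Lengths are in m, angles in degrees, forces in N, time in s.
With the tool pointing down it reaches from about 0.25 to 0.85 m from the base axis. Payload 12.5 kg.
Tool frame: the origin (TCP) lies midway between the tips of the shut fingers; the grasp point (between the pads) lies r.tcp_to_grasp behind it (r.tcp_to_grasp is the distance from the TCP to the grasp point, in m); y points along the fingers, x is the direction in which the jaws open and shut, and the axes are right-handed (so a half turn about y gives the same grasp; the last joint's range is limited). The gripper opens to 93 mm and grips with 3 to 60 N. Pads are 15 mm wide; open, the fingers measure 128 mm over their backs; the gripper's body (75 mm by 188 mm) begins 65 mm behind the grasp point.
Start: joints at [62.475, 20.094, 94.641, -0, 65.266, -4.847], TCP at [0.212, 0.507, 0.219] pointing down, gripper open.
Joint ranges: [-157.81, 157.81], [-45, 120.19], [0.68, 151.7], [-89.99, 269.99], [4.06, 180], [-164.3, 164.3]. Speed limits (degrees/s): [127.2, 127.2, 159.86, 180, 180, 180].

### API

Orientations are given as a 3x3 rotation matrix whose columns are the frame's x, y, z axes.
In Python, from workcell import r, viewer, ticket, models gives the robot as it stands.
- The arm moves only by the tool carry_out, never from a script. Its arguments are lists of equal length, an entry for each row: "offset": the shift along the world's x, y, z in units of 40 mm (1.0 is 40 mm), a list of three; "spin": the turn about the world's z in units of 6 degrees (1.0 is 6 degrees). In form: {"offset": [[tx, ty, tz], ...], "spin": [spin, ...]}. A call has 1 to 12 rows; each row is the pose to reach, as a shift and turn from the pose commanded when the call began; what a row does not reach only later rows make up. A row lasts 1/12 s, in which the tool goes at most 41.7 mm and 7.16 degrees, less where a joint would pass 70% of its speed; a pose out of reach is approached as far as the arm can. A call with a gripper value outside its range is refused whole. "claw" is the opening, from 0 (shut) to 1 (fully open), set as the call begins (left out, the last holds). The fingers move at their own pace and stop on an object; "grip_force" is the grip in N (left out, the last holds). Time passes only in rows, so rows that repeat a pose let the fingers close. It gives the time, the measured TCP pose, the force and the opening at its end, in the units of the state.
- r.observe(): the state, without advancing time (a new reading comes with each control period).
- viewer.capture(name): name is "scene" or "top" or "wrist"; returns a dict with "color" (480x640x3 uint8, red, green, blue), "vertical_fov" (degrees; the focal length in pixels is half the picture's height over the tangent of half this angle, whatever the lens; pixels are square), "cx", "cy" (the principal point, pixels), "T" (4x4, takes a point from camera to world coordinates). Camera axes: x right, y down, z forward; pixel columns grow to the right and rows downward; lengths in m; the calibration is good to about 2 mm. A picture is of the moment at which its call begins. There is no depth.
- ticket.finish_job(): hands the job in, once; it reports no verdict.
Trained networks look in the newest picture that a camera, given by its name, has taken for a name from the list of things; names that differ only in an ending like _2 or _b are one class to them, and where a whole thing is asked for, a point or a joint stands for the part that bears it (a point fixed in the world has none). Each returns a list of dicts, best first, with "p" (0 to 1); they miss things now and then, are a little off and sometimes report something else, mostly with a low value. They report only what shows in the picture. A call takes as long as a camera call. They do not tell look-alikes from the thing itself.
- models.regions_of(camera, target): "mask" (480x640 bool, what is visible of it) and "rect" ([centre column, centre row, width, height] in pixels, round what is visible of it).
The state is a dict: "time": time; "qpos": joint angles; "joint_vel": joint speeds; "effort": joint torques, N m; "tool_pos": TCP position; "tool_rot": TCP orientation; "ft_force": force on the tool from outside, world axes, zero at the start; "ft_torque": the same for the moment, N m; "grip_width": finger opening in m.
Only numpy, scipy, OpenCV 4.12 (cv2) and the standard library are available. Lean on these libraries where they do the work, as an engineer would, in place of code of your own. Each camera call takes 0.05 s, during which the arm holds its last target. There are 200 camera calls.

### The job

Lock the welding fixture's hold-in bar: take the yellow-headed, slim-nosed pin from the wooden rack and pass it down through the blue yoke's upper ear, the bar's eye trapped between the ears, and the lower ear, until its collar lies flat on the upper ear, then let go. The eye is out of line and hidden: feel for it gently with the slim nose, lever the bar across and press the pin home without ever forcing it (never more than 45 N on the pin). Leave the spare pin, hammer, brush, magnet and channel where they are.

Things in the scene. Friction and masses are not known exactly. Their poses are not given: they have to be found in the camera images.
- pin_grip (a point): Middle of the yellow round grip (22 mm diameter, 50 mm tall) of the steel pin to be fitted, 31 mm above its collar's underside. z axis = pin axis, up out of the grip; turning about it does not matter. Mass 0.28 to 0.40 kg. At the start it hangs upright by its collar in one of the rack's two holes; the other hole, 90 mm away, holds the spare.
- pin_seat (a point): Same pin: centre of the underside of its collar (34 mm diameter, 6 mm thick, just under the grip), axes as pin_grip. Below it, going down: a straight shank 20 mm in diameter, 38 mm long; a cone 18 mm long narrowing to 8 mm; a slim straight nose 8 mm in diameter, 20 mm long, its end a round ball end (76 mm from collar to tip).
- pin_tip (a point): Same pin: centre of the tip of its slim nose, 76 mm below pin_seat, axes as pin_grip.
- pin: Same pin as a whole; origin and axes as pin_seat.
- yoke_top (a point): Centre of the hole in the yoke's upper ear, at its flat top face, 96 mm above the bench; z up, y along the bar towards its stud. The ears are two blue level plates 60 by 62 mm, each with an upright 22 mm hole on this axis. Below this point: upper ear 0 to 10 mm, eye of the bar 11 to 23 mm, lower ear 24 to 34 mm, then 50 mm free. The slim nose can go 7 mm off the middle of the upper hole.
- yoke_gap (a point): Mid-gap on the ears' axis, 17 mm below yoke_top, same axes. The bar's eye (22 mm hole) is trapped here. Its centre starts 10 to 13 mm off this axis, in a direction that is not known and changes every time; a pin lowered in the middle lands on the bar's face. The nose drops in where it comes within about 7 mm of the eye's centre.
- stud (a point): Nominal top of the stud and nut that carry the far, slotted end of the flat steel bar (40 mm wide, 12 mm thick), 300 mm along y from the yoke, 110 mm above the bench; it may stand 10 mm off. The bar slides along y on its slot, and along x with the blue stud block on its T-slot rail, 16 mm each way, each under 3 N of friction, and stays where it is put; it does not turn or give up or down.
- fixture: Fixed welding fixture: dark base plate 280 by 430 mm, 12 mm thick, blue yoke and V stops and a rolled steel shell 152 mm in diameter, rim 147 mm above the bench, centred 112 mm along -x and 150 mm along y from the origin. Origin on the bench, 96 mm below yoke_top, axes as there.
- rack: Fixed wooden pin rack, 70 mm (x) by 170 mm (y), origin on the bench under its middle, top face 95 mm above the bench. Two 24 mm through holes at 45 mm either way along its y axis.
- spare: Spare plain pin with a red grip of the same size, hanging in the other hole of the rack; to be left there. Origin at its collar's underside.
- hammer: Hammer lying on the bench, 260 mm long, to be left alone.
- brush: Green-handled wire brush, 270 mm long, to be left alone.
- magnet: Yellow six-sided welding magnet, 84 mm across, 16 mm thick, to be left alone.
- channel: Offcut of rusty steel channel, 140 mm long, 40 mm high, to be left alone.
There are look-alikes about, which are no part of the job. What is shaped like the pin but orange or purple is not meant.

How it is judged:
By the outcome, as a careful person would: the job done as asked, in the order asked, and still so for the second after the job is handed in, with the robot touching nothing.
It also fails if it takes over 58 s, if anything falls off the work surface, if the arm or the gripper's body presses on something with over 40 N, if the wrist force passes 120 N, or if a joint passes its speed limit or range.

## Working session

There is one attempt and no reset: what is moved stays moved. The work goes in short steps, Python scripts to look and compute and a tool call to move; the robot and the scene stay as the last step left them, time stands still between calls to the robot, and variables do not carry over. Pictures are saved under pics/ and viewed, about 8 in all and at most 12, crops included, and the job is handed in when it is done.

Besides the shell and the picture viewer there is one more tool, called after "Emit:" as name([rows], argument=value, ...), one row to a line, values as JSON. carry_out: Moves the arm, as the interface text tells. Its arguments: {"type":"object","properties":{"offset":{"type":"array"},"spin":{"type":"array"},"claw":{"type":"number"},"grip_force":{"type":"number"}},"required":["offset","spin"]}

```bash
mkdir -p pics
cat > h.py <<'E'
import numpy as np, cv2
from workcell import r, viewer, ticket, models
def cap(n,f=None):
    c=viewer.capture(n); 
    if f: cv2.imwrite(f'pics/{f}.png',c['color'][:,:,::-1])
    return c
def ray(c,u,v):
    f=240/np.tan(np.radians(c['vertical_fov'])/2)
    d=np.array([(u-c['cx'])/f,(v-c['cy'])/f,1.]); T=np.array(c['T'])
    return T[:3,3],T[:3,:3]@(d/np.linalg.norm(d))
def proj(c,p):
    f=240/np.tan(np.radians(c['vertical_fov'])/2)
    T=np.array(c['T']); q=T[:3,:3].T@(np.asarray(p)-T[:3,3]); return np.array([c['cx']+f*q[0]/q[2],c['cy']+f*q[1]/q[2]])
def tri(*rs):
    A=np.zeros((3,3));b=np.zeros(3)
    for o,d in rs:
        P=np.eye(3)-np.outer(d,d);A+=P;b+=P@o
    p=np.linalg.solve(A,b); return p,[np.linalg.norm((np.eye(3)-np.outer(d,d))@(p-o)) for o,d in rs]
def atz(c,u,v,z):
    o,d=ray(c,u,v); return o+d*(z-o[2])/d[2]
E
python3 - <<'E'
from h import *
np.set_printoptions(precision=4,suppress=True)
s=r.observe();print(s['time'],s['tool_pos'],s['tool_rot'],s['ft_force'],s['grip_width'],r.tcp_to_grasp)
for n in ['scene','top']:
    c=cap(n,n); print(n,np.array(c['T'])[:3],c['vertical_fov'],c['cx'],c['cy'])
    for t in ['pin_grip','pin','spare','yoke_top','rack','fixture','stud']:
        try: print(t,[(round(x['p'],2),np.round(x['rect'])) for x in models.regions_of(n,t)][:5])
        except Exception as e: print(t,e)
a=cv2.imread('pics/scene.png');b=cv2.imread('pics/top.png')
E
```

```text
0.0 [0.2119 0.5072 0.2181] [[ 0.3855 -0.0005 -0.9227]
 [ 0.9227 -0.001   0.3855]
 [-0.0012 -1.      0.0001]] [-0.342   0.1226  1.1663] 0.09321633496108908 0.0188
scene [[ 0.8275  0.3125 -0.4665  1.0451]
 [ 0.5613 -0.4788  0.675  -0.7066]
 [-0.0124 -0.8204 -0.5716  0.7231]] 54.305302985999674 321.45078570260694 244.4672476349515
pin_grip [(0.77, array([156., 338.,  23.,  53.])), (0.69, array([196., 366.,  20.,  57.])), (0.69, array([179., 345., 102.,  97.])), (0.57, array([115., 377.,  28.,  57.])), (0.56, array([114., 336.,  24.,  56.]))]
pin [(0.88, array([197., 365.,  23.,  50.])), (0.76, array([113., 376.,  30.,  53.])), (0.69, array([115., 333.,  26.,  54.])), (0.56, array([155., 339.,  19.,  51.]))]
spare [(0.72, array([194., 309.,  19.,  49.]))]
yoke_top [(0.83, array([329., 255., 174., 136.]))]
rack [(0.77, array([176., 345., 103.,  98.]))]
fixture [(0.57, array([328., 255., 173., 136.]))]
stud [(0.79, array([327., 255., 174., 132.])), (0.42, array([412., 197.,  32.,  31.])), (0.22, array([157., 339.,  24.,  51.]))]
top [[-0.0005 -0.9964  0.0851  0.4695]
 [-1.      0.0011  0.0062  0.0178]
 [-0.0062 -0.0851 -0.9964  1.3348]] 57.28019235751919 323.08088357137905 226.33162613799607
pin_grip [(0.73, array([501., 277.,  24.,   8.])), (0.69, array([471., 272.,  13.,   9.])), (0.61, array([464., 237.,  16.,   5.])), (0.44, array([477., 307.,  23.,  10.]))]
pin [(0.73, array([463., 241.,  21.,  11.])), (0.7, array([476., 307.,  19.,  12.])), (0.63, array([498., 278.,  23.,  14.])), (0.49, array([440., 272.,  16.,  13.])), (0.22, array([161., 241.,  50.,  40.]))]
spare []
yoke_top []
rack [(0.84, array([449., 272.,  75.,  29.]))]
fixture [(0.67, array([291., 252., 148., 105.]))]
stud [(0.85, array([291., 253., 151., 105.]))]
```

View pics/scene.png

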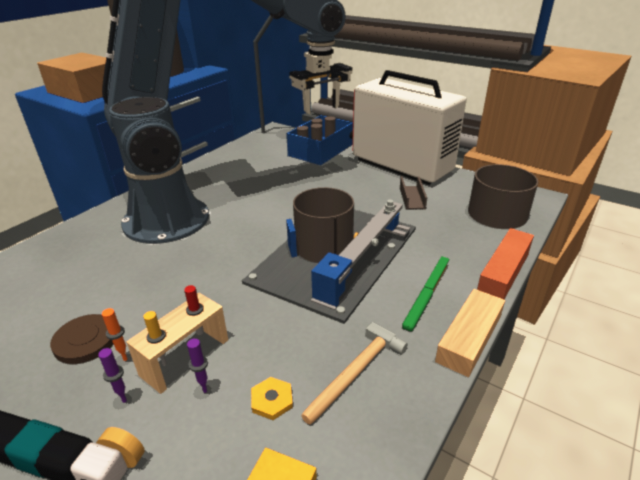

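View pics/top.png

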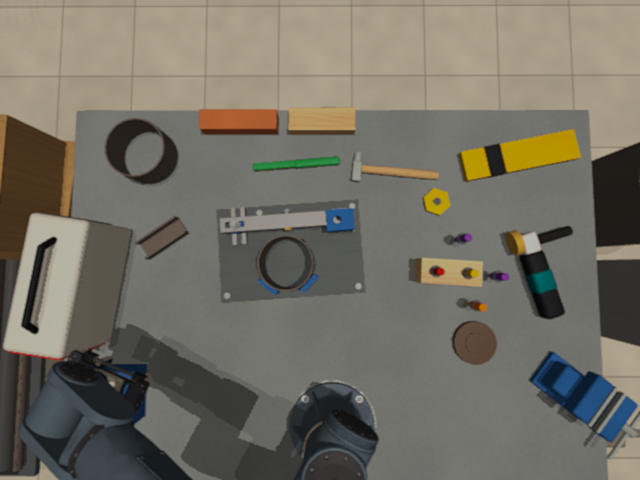

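Run:
```python
from h import *
np.set_printoptions(precision=4,suppress=True)
def blob(c,box,lo,hi):
    x0,y0,x1,y1=box; h=cv2.cvtColor(c['color'],cv2.COLOR_RGB2HSV)[y0:y1,x0:x1]
    m=cv2.inRange(h,lo,hi); n,l,s,ce=cv2.connectedComponentsWithStats(m); i=1+np.argmax(s[1:,4])
    return ce[i]+[x0,y0],s[i]+[x0,y0,0,0,0]
a=cap('scene');b=cap('top')
Y=((20,150,90),(32,255,255)); R=((0,150,60),(6,255,255)); B=((105,120,40),(125,255,255))
for nm,ba,bb,k in [('yel',(140,305,170,345),(466,260,482,286),Y),('red',(180,280,205,315),(428,262,448,282),R)]:
    u,su=blob(a,ba,*k);v,sv=blob(b,bb,*k);print(nm,u,su,v,sv,tri(ray(a,*u),ray(b,*v)))
# yoke corners etc
print('hole',tri(ray(a,334,264.5),ray(b,337,219.5)), atz(b,337,219.5,.096), atz(a,334,264.5,.096))
print('stud',atz(b,238,224,.11),'corners',[atz(b,*p,.012) for p in [(218,208),(357,200),(364,291),(223,301)]])
o=np.hstack([cv2.resize(a['color'][240:310,290:360],(400,400)),cv2.resize(b['color'][190:250,310:370],(400,400))])
o=np.vstack([o[:,:,::-1][:300], np.hstack([cv2.resize(a['color'][290:380,90:210],(400,300)),cv2.resize(b['color'][225:315,410:530],(400,300))])[:,:,::-1]])
cv2.imwrite('pics/crop1.png',o)
```

```text
yel [149.1857 314.9143] [144 311  11   9  70] [473.6842 273.2281] [470 270   9   8  57] (array([ 0.4443, -0.3778,  0.1501]), [np.float64(5.091552665438092e-05), np.float64(5.091552665441586e-05)])
red [191.5397 297.8095] [185 285  14  26 252] [439.2128 271.0638] [436 268   8   7  47] (array([ 0.4508, -0.2902,  0.1289]), [np.float64(0.001335413097681365), np.float64(0.0013354130976813113)])
hole (array([ 0.5965, -0.013 ,  0.0931]), [np.float64(0.0018177246316926196), np.float64(0.0018177246316924897)]) [ 0.5947 -0.014   0.096 ] [ 0.6   -0.015  0.096]
stud [0.581  0.2638 0.11  ] corners [array([0.6387, 0.345 , 0.012 ]), array([ 0.6626, -0.077 ,  0.012 ]), array([ 0.3889, -0.0959,  0.012 ]), array([0.3594, 0.3246, 0.012 ])]
```

View pics/crop1.png

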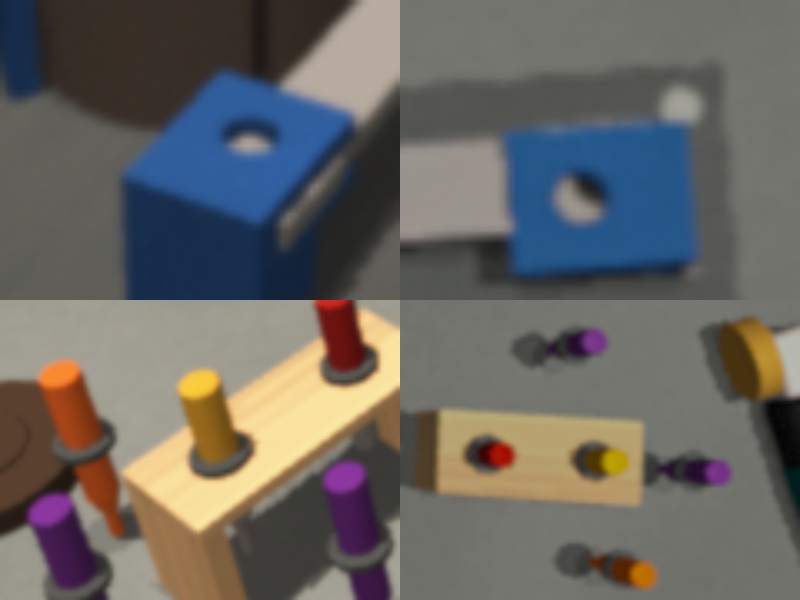

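Emit:
carry_out([
  [0.5, -0.7, 0.5],
  [1.2, -1.6, 0.9],
  [1.9, -2.5, 1.3],
  [2.6, -3.5, 1.3],
  [3.3, -4.4, 1.3],
  [4, -5.3, 1.3],
  [4.7, -6.3, 1.3],
  [5.3, -7.2, 1.3],
  [5.9, -8, 1.3],
  [6.5, -8.9, 1.3],
  [7.1, -9.7, 1.3],
  [7.7, -10.5, 1.3],
], spin=[-0.9, -1.8, -2.7, -3.6, -4.5, -5.4, -6.3, -7.2, -8.1, -9, -9.9, -10.7], claw=0.5, grip_force=50)

```text
time: 1.9
tool_pos: [0.5013, 0.112, 0.2709]
tool_rot: [[0.999, 0.001, -0.05], [0.05, 0.0, 0.999], [0.001, -1.0, 0.0]]
ft_force: [0.7, 0.4, -0.2]
grip_width: 0.0468
```

Emit:
carry_out([
  [0.6, -0.8, 0],
  [1.2, -1.6, 0],
  [1.6, -2.2, 0],
  [1.6, -2.2, 0],
], spin=[0, 0, 0, 0])

```text
time: 2.23
tool_pos: [0.5666, 0.022, 0.2701]
tool_rot: [[0.999, 0.0, -0.051], [0.051, -0.001, 0.999], [0.0, -1.0, -0.001]]
ft_force: [-0.5, 0.5, 0.6]
grip_width: 0.0465
```

Run:
```python
from h import *
np.set_printoptions(precision=4,suppress=True)
s=r.observe();print(s['time'],s['tool_pos'],s['tool_rot'],s['ft_force'],s['grip_width'])
c=cap('wrist','w1');T=np.array(c['T']);print(T[:3],c['vertical_fov'],c['cx'],c['cy'])
print(proj(c,[.596,-.014,.096]),[(x['p'],x['rect']) for x in models.regions_of('wrist','yoke_top')])
```

```text
2.2333 [0.5666 0.022  0.2701] [[ 0.9987  0.0004 -0.0508]
 [ 0.0508 -0.0009  0.9987]
 [ 0.0003 -1.     -0.0009]] [-0.5421  0.5307  0.577 ] 0.04652688008738047
[[ 0.9987  0.0495  0.0127  0.5635]
 [ 0.0511 -0.969  -0.2416  0.088 ]
 [ 0.0004  0.242  -0.9703  0.4359]] 68.35178537599455 316.0609008278042 236.7333676824554
[343.056 254.838] [(0.69, [251.1, 149.7, 298.0, 299.4])]
```

View pics/w1.png

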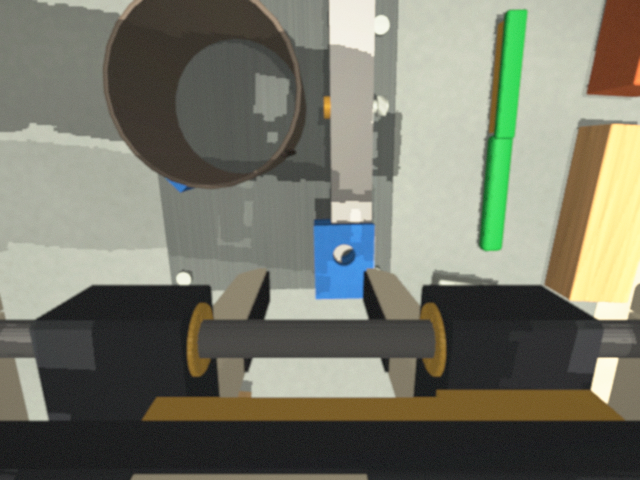

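Run:
```python
from h import *
c=cv2.imread('pics/w1.png')[210:305,305:385]
cv2.imwrite('pics/w1c.png',cv2.resize(c,None,fx=6,fy=6,interpolation=cv2.INTER_CUBIC))
```

```text
(no output)
```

View pics/w1c.png

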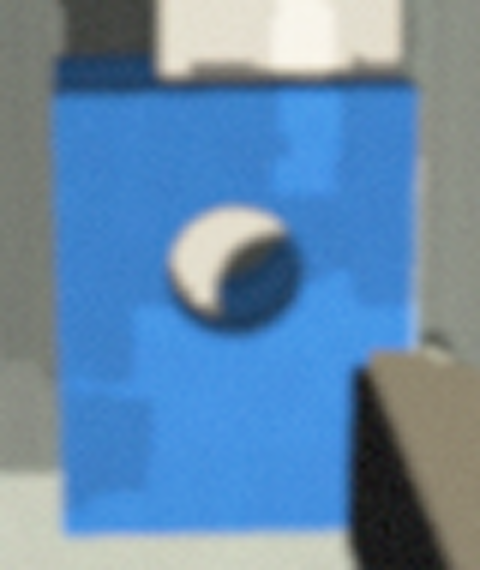

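Emit:
carry_out([
  [-0.3, -0.9, 0],
  [-0.6, -1.8, 0],
  [-0.9, -2.7, 0],
  [-1.2, -3.6, 0],
  [-1.5, -4.5, 0],
  [-1.8, -5.4, 0],
  [-2.1, -6.3, -0.2],
  [-2.4, -7.2, -0.4],
  [-2.7, -8.1, -0.6],
  [-3.0, -8.9, -0.8],
  [-3.05, -9.1, -0.9],
  [-3.05, -9.1, -0.9],
], spin=[0, 0, 0, 0, 0, 0, 0, 0, 0, 0, 0, 0])

```text
time: 3.33
tool_pos: [0.4417, -0.3383, 0.2338]
tool_rot: [[0.999, -0.001, -0.053], [0.053, 0.001, 0.999], [-0.001, -1.0, 0.001]]
ft_force: [-0.4, 0.3, 0.8]
grip_width: 0.0465
```

Run:
```python
from h import *
np.set_printoptions(precision=4,suppress=True)
s=r.observe();print(s['time'],s['tool_pos'],s['ft_force'],s['grip_width'])
c=cap('wrist','w2')
print(proj(c,[.444,-.378,.151]),proj(c,[.444,-.378,.101]),[(x['p'],x['rect']) for x in models.regions_of('wrist','pin_grip')][:4])
h=cv2.cvtColor(c['color'],cv2.COLOR_RGB2HSV); m=cv2.inRange(h,(20,140,150),(33,255,255))
n,l,st,ce=cv2.connectedComponentsWithStats(m)
for i in range(1,n):
    if st[i,4]>80: print(st[i],ce[i],atz(c,*ce[i],.151))
```

```text
3.3333 [ 0.4417 -0.3383  0.2338] [-0.3687  0.2633  0.7796] 0.04646026368903515
[315.8538 293.3527] [315.9373 271.1823] [(0.9, [224.9, 280.4, 34.7, 38.5]), (0.79, [318.5, 281.1, 35.3, 51.7]), (0.69, [425.2, 261.6, 52.4, 44.4]), (0.68, [304.0, 351.8, 22.3, 78.8])]
[ 477  167   78   71 3607] [514.8364 201.9385] [ 0.5809 -0.3012  0.151 ]
[ 561  276   79   44 2353] [603.0824 297.4904] [ 0.6611 -0.3697  0.151 ]
[305 281  27  27 596] [317.9681 294.0336] [ 0.4456 -0.3785  0.151 ]
[591 374  24  31 486] [602.356  386.8601] [ 0.6798 -0.4466  0.151 ]
```

View pics/w2.png

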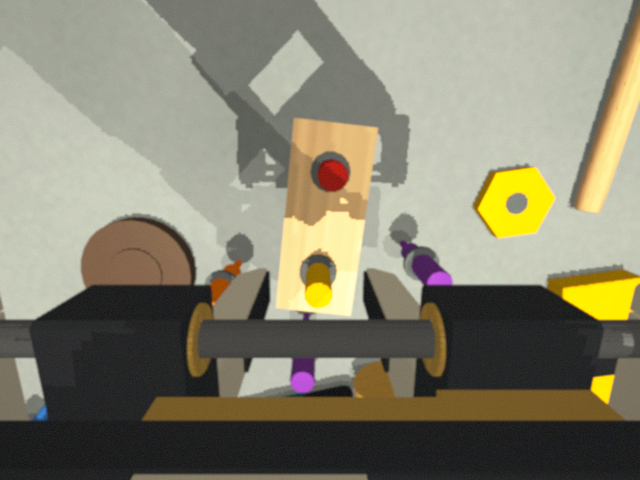

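Emit:
carry_out([
  [0.08, -0.6, -0.3],
  [0.08, -1, -0.8],
  [0.08, -1, -1.4],
  [0.08, -1, -2],
  [0.08, -1, -2.6],
  [0.08, -1, -3.0],
  [0.08, -1, -3.15],
  [0.08, -1, -3.15],
], spin=[0, 0, 0, 0, 0, 0, 0, 0])

```text
time: 4.1
tool_pos: [0.4462, -0.3762, 0.1081]
tool_rot: [[0.998, -0.001, -0.056], [0.056, 0.001, 0.998], [-0.001, -1.0, 0.001]]
ft_force: [-0.1, -0.2, -0.1]
grip_width: 0.0466
```

Emit:
carry_out([
  [0, 0, 0],
  [0, 0, 0],
  [0, 0, 0],
  [0, 0, 0],
  [0, 0, 0],
  [0, 0, 0],
], spin=[0, 0, 0, 0, 0, 0], claw=0.0, grip_force=50)

```text
time: 4.6
tool_pos: [0.4459, -0.3782, 0.1094]
tool_rot: [[0.999, 0.001, -0.054], [0.054, -0.001, 0.999], [0.001, -1.0, -0.001]]
ft_force: [-0.7, 2.4, 6.2]
grip_width: 0.0213
```

Run:
```python
from h import *
np.set_printoptions(precision=4,suppress=True)
s=r.observe();print(s['time'],s['tool_pos'],s['ft_force'],s['ft_torque'],s['grip_width'])
w=cv2.imread('pics/w1.png'); 
import numpy as np
```

```text
4.6 [ 0.4459 -0.3782  0.1094] [-0.6656  2.3544  6.2119] [ 0.2149  0.2659 -0.0235] 0.021347829512038105
```

Emit:
carry_out([
  [0, 0, 0.2],
  [0, 0, 0.5],
  [0, 0, 1.0],
  [0, 0, 1.6],
  [0, 0, 2.2],
  [0, 0, 2.8],
  [0, 0, 3.3],
  [0, 0, 3.5],
  [0, 0, 3.5],
], spin=[0, 0, 0, 0, 0, 0, 0, 0, 0])

```text
time: 5.35
tool_pos: [0.4461, -0.3784, 0.2509]
tool_rot: [[0.999, 0.003, -0.055], [0.055, -0.003, 0.999], [0.002, -1.0, -0.003]]
ft_force: [0.5, -0.1, -3.9]
grip_width: 0.0214
```

Run:
```python
from h import *
np.set_printoptions(precision=4,suppress=True)
s=r.observe();print(s['time'],s['tool_pos'],s['ft_force'],s['ft_torque'],s['grip_width'])
a=cap('scene');b=cap('top')
p=np.array(s['tool_pos'])
for c,n in ((a,'scene'),(b,'top')): print(n,proj(c,p),proj(c,p+[0,0,-.0895]),proj(c,p+[0,0,.04]))
u,v=proj(a,p+[0,0,-.04]).astype(int)
cv2.imwrite('pics/held.png',cv2.resize(a['color'][max(0,v-60):v+60,max(0,u-60):u+60][:,:,::-1],None,fx=5,fy=5,interpolation=cv2.INTER_CUBIC))
```

```text
5.35 [ 0.4461 -0.3784  0.2509] [ 0.4541 -0.1397 -3.9175] [-0.0876  0.0472 -0.0178] 0.021448988438473735
scene [135.9583 270.6094] [148.1359 310.7824] [129.9771 250.878 ]
top [487.7592 273.3903] [475.3608 272.6618] [493.9907 273.7564]
```

View pics/held.png

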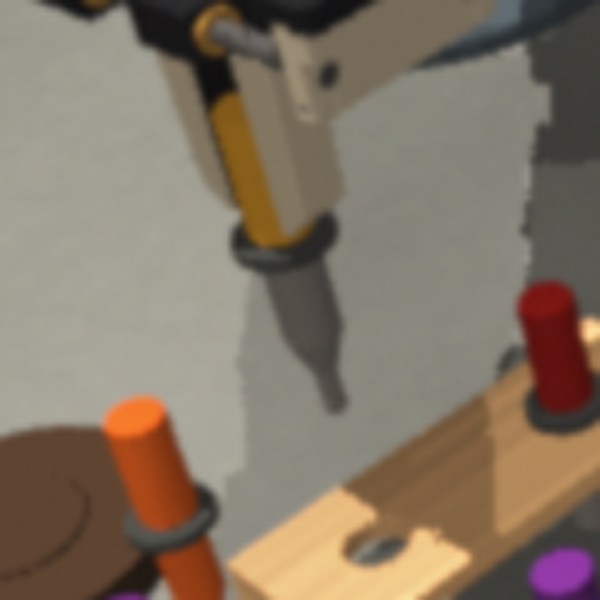

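Run:
```python
from h import *
np.set_printoptions(precision=4,suppress=True)
T=np.eye(4);T[:3]=[[0.9987,0.0495,0.0127,0.5635],[0.0511,-0.969,-0.2416,0.088],[0.0004,0.242,-0.9703,0.4359]]
w=dict(T=T,vertical_fov=68.35178537599455,cx=316.0609,cy=236.7334)
im=cv2.imread('pics/w1.png');h=cv2.cvtColor(im,cv2.COLOR_BGR2HSV)
print('hole w1',atz(w,344.3,254.7,.096))
a=cap('scene');b=cap('top')
q=[ray(w,344.3,254.7),ray(a,334,264.5),ray(b,337,219.5)]
print('tri',tri(*q))
g=lambda x,y:(x/6+305,y/6+210)
print('eye edge z.085',[atz(w,*g(*p),.085)[:2] for p in [(222,310),(225,270),(245,250),(285,238)]])
# yoke top corners in w1
C=[atz(w,*g(*p),.096)[:2] for p in [(55,93),(416,86),(66,533)]];print('corners',C, 'yaw',np.degrees(np.arctan2(C[1][1]-C[0][1],C[1][0]-C[0][0])))
print('bar edges z.085',[atz(w,*g(*p),.085)[:2] for p in [(158,75),(405,75)]])
```

```text
hole w1 [ 0.5972 -0.0138  0.096 ]
tri (array([ 0.597 , -0.0137,  0.094 ]), [np.float64(0.0007909664773653172), np.float64(0.0018236963300767644), np.float64(0.002024652976275188)])
eye edge z.085 [array([ 0.5964, -0.0247]), array([ 0.5965, -0.0175]), array([ 0.5997, -0.0137]), array([ 0.6064, -0.0112])]
corners [array([0.5655, 0.0146]), array([0.6245, 0.0188]), array([ 0.5713, -0.0629])] yaw 4.059937953361591
bar edges z.085 [array([0.5828, 0.0163]), array([0.6244, 0.0184])]
```

Emit:
carry_out([
  [0.2, 0.5, 0],
  [0.5, 1.2, 0],
  [0.9, 2.1, 0],
  [1.3, 3.0, 0],
  [1.7, 3.9, 0],
  [2.05, 4.8, 0],
  [2.4, 5.7, 0],
  [2.8, 6.6, 0],
  [3.2, 7.5, 0],
  [3.55, 8.3, 0],
  [3.8, 8.8, 0],
  [3.87, 9.02, 0],
], spin=[0, 0, 0, 0, 0, 0, 0, 0, 0, 0, 0, 0])

```text
time: 6.55
tool_pos: [0.601, -0.0142, 0.2471]
tool_rot: [[0.998, -0.002, -0.057], [0.057, 0.001, 0.998], [-0.002, -1.0, 0.001]]
ft_force: [-0.5, -0.3, -2.5]
grip_width: 0.021
```

Emit:
carry_out([
  [0, 0, -0.3],
  [0, 0, -0.7],
  [0, 0, -1.0],
  [0, 0, -1.25],
  [0, 0, -1.3],
  [0, 0, -1.3],
  [0, 0, -1.3],
], spin=[0, 0, 0, 0, 0, 0, 0])

```text
time: 7.13
tool_pos: [0.6006, -0.0176, 0.197]
tool_rot: [[0.999, 0.001, -0.054], [0.054, -0.0, 0.999], [0.001, -1.0, -0.0]]
ft_force: [-0.1, -0.1, -3.0]
grip_width: 0.021
```

Run:
```python
from h import *
np.set_printoptions(precision=4,suppress=True)
s=r.observe();print(s['time'],s['tool_pos'],s['ft_force'],s['ft_torque'])
p=np.array(s['tool_pos']);a=cap('scene');b=cap('top');w=cap('wrist')
t=p+[0,0,-.0895]
out=[]
for c,n in ((a,'scene'),(w,'wrist')):
    print(n,proj(c,t),proj(c,[.597,-.014,.095]))
    u,v=proj(c,[.597,-.014,.1]).astype(int); x0,y0=max(0,u-40),max(0,v-50); k=c['color'][y0:y0+80,x0:x0+80]
    print(x0,y0,k.shape); out.append(cv2.resize(k,(400,400),interpolation=cv2.INTER_CUBIC)[:,:,::-1])
cv2.imwrite('pics/near.png',np.hstack(out))
```

```text
7.1333 [ 0.6006 -0.0176  0.197 ] [-0.0514 -0.0728 -2.9781] [-0.0654  0.0465 -0.0004]
scene [333.6037 261.0289] [333.1161 264.1848]
293 212 (80, 80, 3)
wrist [315.0735 240.1028] [310.7218 231.32  ]
270 182 (80, 80, 3)
```

View pics/near.png

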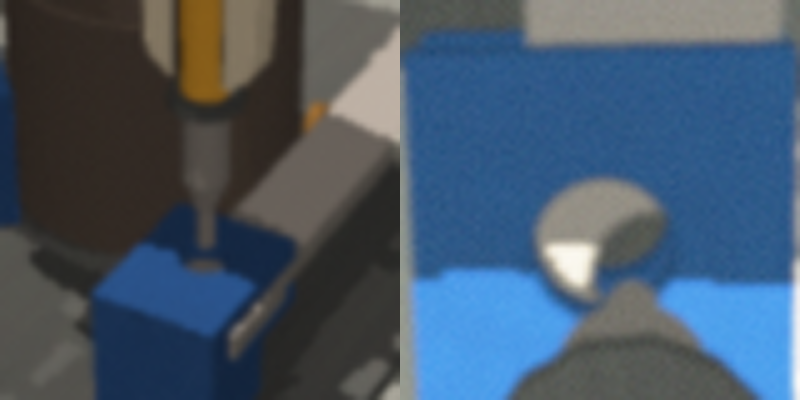

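Emit:
carry_out([
  [0, 0, -0.1],
  [0, 0, -0.2],
  [0, 0, -0.3],
  [0, 0, -0.37],
  [0, 0, -0.42],
  [0, 0, -0.45],
  [0, 0, -0.45],
], spin=[0, 0, 0, 0, 0, 0, 0])

```text
time: 7.87
tool_pos: [0.6003, -0.0171, 0.1783]
tool_rot: [[0.999, -0.0, -0.055], [0.055, 0.0, 0.999], [-0.0, -1.0, 0.0]]
ft_force: [-0.3, -0.5, -2.5]
grip_width: 0.0217
```

Emit:
carry_out([
  [0, 0, -0.03],
  [0, 0, -0.06],
  [0, 0, -0.09],
  [0, 0, -0.12],
  [0, 0, -0.15],
  [0, 0, -0.15],
], spin=[0, 0, 0, 0, 0, 0])

```text
time: 8.37
tool_pos: [0.6003, -0.0171, 0.1723]
tool_rot: [[0.999, -0.0, -0.054], [0.054, 0.0, 0.999], [-0.0, -1.0, 0.0]]
ft_force: [-0.3, 0.8, -3.5]
grip_width: 0.0212
```

Emit:
carry_out([
  [0, 0, -0.03],
  [0, 0, -0.06],
  [0, 0, -0.09],
  [0, 0, -0.12],
  [0, 0, -0.12],
], spin=[0, 0, 0, 0, 0])

```text
time: 8.78
tool_pos: [0.6003, -0.0172, 0.1675]
tool_rot: [[0.999, -0.0, -0.054], [0.054, 0.0, 0.999], [-0.0, -1.0, 0.0]]
ft_force: [0.2, -0.2, -3.3]
grip_width: 0.0215
```

Emit:
carry_out([
  [0, 0, -0.03],
  [0, 0, -0.06],
  [0, 0, -0.08],
  [0, 0, -0.08],
], spin=[0, 0, 0, 0])

```text
time: 9.12
tool_pos: [0.6004, -0.0171, 0.1644]
tool_rot: [[0.999, -0.0, -0.055], [0.055, 0.0, 0.999], [-0.0, -1.0, 0.0]]
ft_force: [-0.4, -0.9, -3.2]
grip_width: 0.0213
```

Emit:
carry_out([
  [-0.02, 0.016, 0],
  [-0.04, 0.032, 0],
  [-0.06, 0.048, 0],
  [-0.08, 0.064, 0],
  [-0.1, 0.08, 0],
  [-0.1, 0.08, 0],
], spin=[0, 0, 0, 0, 0, 0])

```text
time: 9.62
tool_pos: [0.5966, -0.0141, 0.1648]
tool_rot: [[0.999, 0.001, -0.054], [0.054, -0.0, 0.999], [0.001, -1.0, -0.0]]
ft_force: [3.8, -2.1, -4.0]
grip_width: 0.0214
```

Force of about 4 N against the motion: the nose is dragging the bar. Continue.

Emit:
carry_out([
  [-0.02, 0.016, 0],
  [-0.04, 0.032, 0],
  [-0.06, 0.048, 0],
  [-0.08, 0.064, 0],
  [-0.1, 0.08, 0],
  [-0.1, 0.08, 0],
], spin=[0, 0, 0, 0, 0, 0])

```text
time: 10.12
tool_pos: [0.5923, -0.0106, 0.1647]
tool_rot: [[0.999, -0.0, -0.055], [0.055, 0.0, 0.999], [-0.0, -1.0, 0.0]]
ft_force: [1.7, -2.9, -2.8]
grip_width: 0.0212
```

Emit:
carry_out([
  [0.04, -0.03, 0],
  [0.08, -0.06, 0],
  [0.11, -0.085, 0],
  [0.11, -0.085, 0],
  [0.11, -0.085, 0],
], spin=[0, 0, 0, 0, 0])

```text
time: 10.53
tool_pos: [0.5967, -0.0141, 0.1644]
tool_rot: [[0.999, -0.001, -0.054], [0.054, 0.0, 0.999], [-0.001, -1.0, 0.0]]
ft_force: [-0.1, -0.6, -2.9]
grip_width: 0.0215
```

Emit:
carry_out([
  [0, 0, -0.04],
  [0, 0, -0.08],
  [0, 0, -0.12],
  [0, 0, -0.16],
  [0, 0, -0.2],
  [0, 0, -0.2],
], spin=[0, 0, 0, 0, 0, 0])

```text
time: 11.03
tool_pos: [0.5967, -0.0141, 0.1562]
tool_rot: [[0.999, -0.001, -0.054], [0.054, 0.0, 0.999], [-0.001, -1.0, 0.0]]
ft_force: [0.6, -0.2, -3.6]
grip_width: 0.0215
```

Emit:
carry_out([
  [0, 0, -0.03],
  [0, 0, -0.06],
  [0, 0, -0.09],
  [0, 0, -0.12],
  [0, 0, -0.15],
  [0, 0, -0.15],
], spin=[0, 0, 0, 0, 0, 0])

```text
time: 11.53
tool_pos: [0.5967, -0.0141, 0.1503]
tool_rot: [[0.999, -0.0, -0.054], [0.054, 0.0, 0.999], [-0.0, -1.0, 0.0]]
ft_force: [-0.3, 0.2, -2.8]
grip_width: 0.0219
```

Emit:
carry_out([
  [0, 0, -0.02],
  [0, 0, -0.04],
  [0, 0, -0.06],
  [0, 0, -0.08],
  [0, 0, -0.1],
  [0, 0, -0.1],
], spin=[0, 0, 0, 0, 0, 0])

```text
time: 12.03
tool_pos: [0.5967, -0.0139, 0.1464]
tool_rot: [[0.999, -0.0, -0.054], [0.054, 0.0, 0.999], [-0.0, -1.0, 0.001]]
ft_force: [-0.2, 3.1, -3.1]
grip_width: 0.0214
```

Emit:
carry_out([
  [0, 0.012, -0.01],
  [0, 0.012, -0.03],
  [0, 0.012, -0.05],
  [0, 0.012, -0.07],
  [0, 0.012, -0.07],
], spin=[0, 0, 0, 0, 0])

```text
time: 12.45
tool_pos: [0.5968, -0.0137, 0.1436]
tool_rot: [[0.999, -0.0, -0.054], [0.054, 0.0, 0.999], [-0.0, -1.0, 0.0]]
ft_force: [-0.9, 2.7, -3.6]
grip_width: 0.0213
```

Emit:
carry_out([
  [0, 0.015, -0.02],
  [0, 0.015, -0.05],
  [0, 0.015, -0.07],
  [0, 0.015, -0.1],
  [0, 0.015, -0.1],
], spin=[0, 0, 0, 0, 0])

```text
time: 12.87
tool_pos: [0.597, -0.0132, 0.1398]
tool_rot: [[0.999, 0.0, -0.054], [0.054, -0.0, 0.999], [0.0, -1.0, -0.0]]
ft_force: [0.2, 0.5, -3.4]
grip_width: 0.0213
```

Emit:
carry_out([
  [0, 0, -0.025],
  [0, 0, -0.05],
  [0, 0, -0.075],
  [0, 0, -0.1],
  [0, 0, -0.1],
], spin=[0, 0, 0, 0, 0])

```text
time: 13.28
tool_pos: [0.5972, -0.0131, 0.1364]
tool_rot: [[0.999, 0.001, -0.054], [0.054, -0.0, 0.999], [0.001, -1.0, -0.0]]
ft_force: [-1.4, 0.9, 4.1]
grip_width: 0.021
```

Emit:
carry_out([
  [0, 0, -0.025],
  [0, 0, -0.05],
  [0, 0, -0.075],
  [0, 0, -0.1],
  [0, 0, -0.1],
], spin=[0, 0, 0, 0, 0])

```text
time: 13.7
tool_pos: [0.597, -0.0131, 0.1316]
tool_rot: [[0.999, 0.0, -0.054], [0.054, -0.0, 0.999], [0.0, -1.0, -0.0]]
ft_force: [1.9, 0.2, -0.8]
grip_width: 0.0217
```

Emit:
carry_out([
  [0, 0, -0.025],
  [0, 0, -0.05],
  [0, 0, -0.075],
  [0, 0, -0.1],
  [0, 0, -0.1],
], spin=[0, 0, 0, 0, 0])

```text
time: 14.12
tool_pos: [0.5969, -0.0131, 0.1276]
tool_rot: [[0.999, 0.0, -0.054], [0.054, -0.0, 0.999], [0.0, -1.0, -0.0]]
ft_force: [2.5, -0.9, -1.6]
grip_width: 0.0213
```

Emit:
carry_out([
  [0, 0, -0.025],
  [0, 0, -0.05],
  [0, 0, -0.075],
  [0, 0, -0.1],
  [0, 0, -0.1],
], spin=[0, 0, 0, 0, 0])

```text
time: 14.53
tool_pos: [0.5969, -0.0131, 0.1236]
tool_rot: [[0.999, 0.0, -0.054], [0.054, -0.0, 0.999], [0.0, -1.0, -0.0]]
ft_force: [3.0, -1.1, -1.2]
grip_width: 0.0216
```

Small side force; continue down with a slight +x ease.

Emit:
carry_out([
  [0.008, 0, -0.025],
  [0.008, 0, -0.05],
  [0.008, 0, -0.075],
  [0.008, 0, -0.1],
  [0.008, 0, -0.12],
  [0.008, 0, -0.12],
], spin=[0, 0, 0, 0, 0, 0])

```text
time: 15.03
tool_pos: [0.597, -0.0131, 0.1188]
tool_rot: [[0.999, -0.0, -0.054], [0.054, 0.0, 0.999], [-0.0, -1.0, 0.0]]
ft_force: [0.9, -0.9, -2.3]
grip_width: 0.0215
```

Emit:
carry_out([
  [0, 0, -0.025],
  [0, 0, -0.05],
  [0, 0, -0.075],
  [0, 0, -0.1],
  [0, 0, -0.12],
  [0, 0, -0.12],
], spin=[0, 0, 0, 0, 0, 0])

```text
time: 15.53
tool_pos: [0.597, -0.0131, 0.114]
tool_rot: [[0.999, -0.0, -0.054], [0.054, 0.0, 0.999], [-0.0, -1.0, 0.0]]
ft_force: [1.4, -0.1, -2.5]
grip_width: 0.0215
```

Emit:
carry_out([
  [0, 0, -0.02],
  [0, 0, -0.04],
  [0, 0, -0.06],
  [0, 0, -0.08],
  [0, 0, -0.08],
], spin=[0, 0, 0, 0, 0])

```text
time: 15.95
tool_pos: [0.5971, -0.013, 0.1108]
tool_rot: [[0.999, -0.0, -0.055], [0.055, 0.0, 0.999], [-0.0, -1.0, 0.0]]
ft_force: [0.3, -1.1, -0.9]
grip_width: 0.0212
```

Emit:
carry_out([
  [0, 0, -0.01],
  [0, 0, -0.02],
  [0, 0, -0.02],
], spin=[0, 0, 0])

```text
time: 16.2
tool_pos: [0.5971, -0.0131, 0.1105]
tool_rot: [[0.999, -0.0, -0.054], [0.054, -0.0, 0.999], [-0.0, -1.0, 0.0]]
ft_force: [-1.2, -0.5, 4.1]
grip_width: 0.0212
```

Emit:
carry_out([
  [0, 0, -0.01],
  [0, 0, -0.02],
  [0, 0, -0.02],
], spin=[0, 0, 0])

```text
time: 16.45
tool_pos: [0.5972, -0.0131, 0.1105]
tool_rot: [[0.999, 0.0, -0.054], [0.054, -0.0, 0.999], [0.0, -1.0, -0.0]]
ft_force: [-4.7, -0.1, 11.9]
grip_width: 0.0209
```

Run:
```python
from h import *
s=r.observe();print(s['time'],s['tool_pos'],s['ft_force'],s['ft_torque'])
a=cap('scene');w=cap('wrist')
o=[]
for c,d in ((a,40),(w,60)):
    u,v=proj(c,[.597,-.014,.11]).astype(int);o.append(cv2.resize(c['color'][v-d:v+d,u-d:u+d],(400,400),interpolation=cv2.INTER_CUBIC)[:,:,::-1])
cv2.imwrite('pics/seat.png',np.hstack(o))
```

```text
16.45 [ 0.59717165 -0.013074    0.11045724] [-4.7172742  -0.11778703 11.88253829] [-0.09303603  1.05216302 -0.0480066 ]
```

View pics/seat.png

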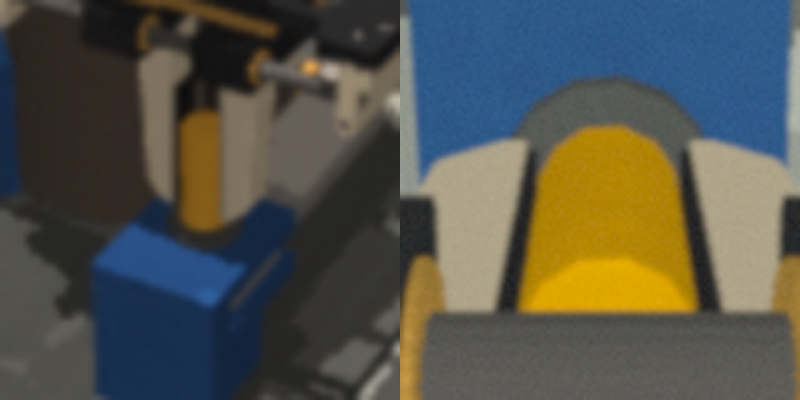

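Emit:
carry_out([
  [0, 0, 0.02],
  [0, 0, 0.025],
  [0, 0, 0.025],
], spin=[0, 0, 0])

```text
time: 16.8
tool_pos: [0.5971, -0.0131, 0.1105]
tool_rot: [[0.999, -0.0, -0.054], [0.054, 0.0, 0.999], [-0.0, -1.0, 0.0]]
ft_force: [-1.5, 0.3, 3.2]
grip_width: 0.0218
```

Emit:
carry_out([
  [0, 0, 0],
  [0, 0, 0],
  [0, 0, 0],
  [0, 0, 0],
  [0, 0, 0],
  [0, 0, 0],
], spin=[0, 0, 0, 0, 0, 0], claw=0.5)

```text
time: 17.3
tool_pos: [0.5972, -0.0131, 0.1103]
tool_rot: [[0.999, -0.0, -0.055], [0.055, -0.0, 0.999], [-0.0, -1.0, 0.0]]
ft_force: [-0.1, -0.3, -0.5]
grip_width: 0.0464
```

Emit:
carry_out([
  [0, 0, 0.2],
  [0, 0, 0.6],
  [0, 0, 1.1],
  [0, 0, 1.8],
  [0, 0, 2.6],
  [0, 0, 3.2],
  [0, -0.3, 3.5],
  [0, -0.8, 3.5],
  [0, -0.8, 3.5],
  [0, -0.8, 3.5],
], spin=[0, 0, 0, 0, 0, 0, 0, 0, 0, 0])

```text
time: 18.13
tool_pos: [0.5971, -0.0455, 0.2508]
tool_rot: [[0.999, 0.0, -0.053], [0.053, 0.0, 0.999], [0.0, -1.0, 0.0]]
ft_force: [0.0, -0.2, -0.4]
grip_width: 0.0464
```

Run:
```python
from h import *
np.set_printoptions(precision=1,suppress=True)
s=r.observe();print(s['time'],s['tool_pos'],s['ft_force'],s['grip_width'])
a=cap('scene');w=cap('wrist')
o=[]
for c,d in ((a,40),(w,50)):
    u,v=proj(c,[.597,-.014,.11]).astype(int);x0,y0=max(0,u-d),max(0,v-d);print(x0,y0)
    print('pred collar top, grip top',proj(c,[.597,-.0138,.102]),proj(c,[.597,-.0138,.152]))
    h=cv2.cvtColor(c['color'],cv2.COLOR_RGB2HSV)[y0:y0+2*d,x0:x0+2*d]; m=cv2.inRange(h,(18,140,60),(33,255,255));n,l,st,ce=cv2.connectedComponentsWithStats(m);i=1+np.argmax(st[1:,4]);print(st[i]+[x0,y0,0,0,0])
    o.append(cv2.resize(c['color'][y0:y0+2*d,x0:x0+2*d],(400,400),interpolation=cv2.INTER_CUBIC)[:,:,::-1])
cv2.imwrite('pics/end.png',np.hstack(o))
```

```text
18.1333 [ 0.6 -0.   0.3] [ 0.  -0.2 -0.4] 0.04641496028081361
293 218
pred collar top, grip top [333.2 261.6] [333.2 243. ]
[329 240  10  25 216]
267 140
pred collar top, grip top [317.6 189.5] [317.8 196.9]
[305 179  28  33 731]
```

View pics/end.png

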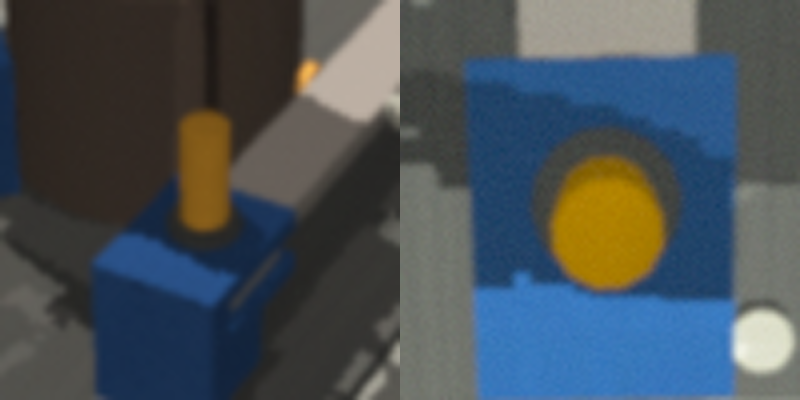

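```bash
python3 -c "
from h import *
print(ticket.finish_job())"
```

```text
the job is handed in; nothing more can be done
None
```

The yellow pin is through both ears and the bar's eye, its collar is down on the upper ear, and I handed the job in at about 18 s of the 58 s allowed.

- **Finding the eye:** a wrist picture showed it about 10 mm towards +x and 8 mm towards -y of the yoke axis. I entered the upper hole about 6 mm off centre that way, and the nose dropped into the eye without resistance.
- **Levering and pressing:** levering the bar back across took about 4–5 N, and I then lowered the pin on the axis in small steps. Readings on the way down stayed under about 8 N. The largest reading in the whole job was 15 N, when the collar met the ear. These are readings at the end of each move, so a brief higher peak between them would not show.
- **Last checks:**
  - The height when it stopped puts the collar underside at 96–97 mm, against 96 mm for the ear's top face.
  - After release the force reading was near zero, the pin stood upright where predicted, and the bar was centred on the yoke.
  - The gripper is clear of everything, about 140 mm up.
- **Not fully settled:** at the final press there was a side force of about 5 N and a moment of about 1 N m. I backed off before opening the gripper. I judged the collar flat only from the pictures and that height.
- **Other objects:** the spare, hammer, brush, magnet and channel were not touched, but I took no final picture of them to confirm it.

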